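Check a slide gauge for square on the setting block

TASK

Slide the right-hand cover (left and right as the robot sees them) of the tool case over the other one and take out the slide gauge. Without dropping it, lay it flat on the counter against the steel setting block: the beam flush along the block's long front face (towards the robot), the jaw hooked round the block's right-hand end and up against it. Press the beam firmly home by feel but do not shift the block, leave the gauge there, and leave the other loose things where they are.

Things in the scene. Friction and masses are not known exactly. Their poses are not given: they have to be found in the camera images.
- case: Fixed grey tool case, 190 mm (x) by 430 mm (y) by 45 mm high, walls and floor 6 mm; origin at the centre of its underside, x away from the robot, y to its left, z up. A wall at y = 0 parts it in two, each 178 by 206 mm inside; the gauge is in the right-hand part (-y). Its two clear covers run along y on two tracks, between rails 54 mm high; the left one, on the lower track, has no raised parts.
- cover (a joint): Travel in m of the right-hand cover (182 by 216 by 4 mm, upper track, top face 55 mm above the counter) along the case's +y; 0 = closed, 0.205 = fully open, lying over the left-hand cover. It starts at 0 to 0.03, slides against about 1 to 3 N and stays where it is left.
- cover_grip (a point): Centre of the top of the aluminium pull rib in the middle of the right-hand cover (at case x 0, y = -107 mm + travel): 70 mm along the case's x, 14 mm thick along its y, standing 24 mm above the cover (top 79 mm above the counter). It can be pinched, or pushed from its side.
- gauge: Loose aluminium slide gauge, 0.2 to 0.35 kg. Beam 22 mm (x) by 170 mm (y) by 18 mm high; origin at the centre of the beam's underside, z up; centre of mass near y = -25 mm. It starts flat on the case's floor (6 mm above the counter), jaw end to the right, jaw pointing away from the robot. A finger gripping the beam from above comes between it and the block: push the last of the way from behind.
- edge_a (a point): Point on the beam's +x face (the face that goes against the block), near the jaw: gauge x 11, y -60, z 9 mm.
- edge_b (a point): Point on the same face near the other end: gauge x 11, y +50, z 9 mm.
- jaw_face (a point): Middle of the steel jaw's inner face, which goes against the block's end: gauge x 26, y -73, z 11 mm. The jaw is locked at the beam's -y end: 12 mm thick (y -85 to -73 mm), 22 mm high, standing out 30 mm from the beam's +x face (x 11 to 41 mm). A clamp plate with a thumb screw, up to 31 mm high, lies on the beam from y -85 to -55 mm.
- block: Loose ground-steel setting block, 60 mm (x) by 130 mm (y) by 45 mm high, about 2.7 kg, standing on the counter to the right; origin at the centre of its underside. Front face (towards the robot) at block x = -30 mm; right-hand end at block y = -65 mm. Nothing holds it but its weight: it slides when pushed with about 12 N or more, while the gauge alone slides at 1 to 4 N.
- slug: Bystander: tan urethane thumb slug, upright cylinder 35 mm across, 60 mm high; origin at the centre of its underside.
- insert_a: Bystander: purple acrylic finger insert, 31 mm across, 40 mm high, standing in the left-hand compartment; origin at the centre of its underside.
- insert_b: Bystander: the same finger insert, standing on the counter beyond the block; origin at the centre of its underside.
- bevel_tool: Bystander: bevel tool with wooden handle and steel blade, lying flat along its x, 168 mm long, 22 mm high; origin on its underside near the middle.
- tape_roll: Bystander: grey roll of grip tape lying flat, 60 mm across, 25 mm high; origin at the centre of its underside.

How it is judged:
By the outcome, as a careful person would: the job done as asked, in the order asked, and still so for the second after the job is handed in, with the robot touching nothing.
It also fails if it takes over 72 s, if anything falls off the work surface, if the arm or the gripper's body presses on something with over 40 N, if the wrist force passes 120 N, or if a joint passes its speed limit or range.

ROBOT

A 7-joint arm with a two-finger parallel gripper is mounted at the origin on the work surface. World frame = base frame: x ahead of the robot, y to its left, z up, the work surface at z = 0. Lengths are in m, angles in rad, forces in N, time in s.
With the tool pointing down it reaches from about 0.425 to 0.875 m from the base axis. Payload 4.7 kg.
Tool frame: the origin (TCP) lies on the centre line of the jaws, within the pads' length; the fingertips stand 22 mm ahead of it and the grasp point (between the pads) lies 3 mm ahead of it; z points along the fingers, y is the line along which they close (so a half turn about z gives the same grasp; the last joint's range is limited). The gripper opens to 87 mm and grips with 3 to 60 N. Pads are 19 mm wide; open, the fingers measure 117 mm over their backs; the gripper's body (75 mm by 190 mm) begins 51 mm behind the grasp point.
Start: joints at [-1.163, 0.321, -0.07, 1.45, 0.023, 1.371, -0.057], TCP at [0.249, 0.6, 0.245] pointing down, gripper open.
Joint ranges: [-2.86, 2.86], [-0.3, 2.09], [-1.38, 1.24], [0.06, 2.45], [-1.56, 4.7], [0.09, 2.05], [-2.69, 2.69]. Speed limits (rad/s): [2.57, 2.57, 3.14, 3.14, 3.14, 3.14, 3.14].

INTERFACE

Orientations are given as a 3x3 rotation matrix whose columns are the frame's x, y, z axes.
In Python, from workcell import ctrl gives the robot as it stands.
- The arm moves only by the shell command python3 -m crank 'ROWS' [FORCE]. ROWS is text: rows parted by semicolons, each of 7 numbers parted by spaces: the shift along the tool's x, y, z in mm, then the turn, a rotation vector about the tool's x, y, z in rad, then the closure in counts, from 0 (fully open) to 255 (shut). A call has 1 to 5 rows; each row is the pose to reach, as a shift and turn from the pose commanded when the call began, along the tool's axes at that moment; what a row does not reach only later rows make up. A row lasts 1/10 s, in which the tool goes at most 50 mm and 8.59 degrees, less where a joint would pass 70% of its speed; a pose out of reach is approached as far as the arm can. A call with a gripper value outside its range is refused whole. The fingers move at their own pace and stop on an object; FORCE is the grip in N (left out, the last holds). Time passes only in rows, so rows that repeat a pose let the fingers close. It gives the time, the measured TCP pose, the force, the opening and the grip force at its end, in the units of the state.
- ctrl.sense(): the state, without advancing time (a new reading comes with each control period).
- ctrl.capture(name): name is "side" or "top" or "wrist"; returns a dict with "img" (420x560x3 uint8, blue, green, red), "z_map" (420x560 float32, m along the optical axis (not along the pixel's ray), 0 where there is no reading), "fx", "fy", "cx", "cy" (pixels), "position" and "orientation" of the camera in the world; the wrist camera has in their place "mount" (4x4, takes a point from camera to tool coordinates, whose origin is the TCP and whose axes are the flange's). Camera axes: x right, y down, z forward; pixel columns grow to the right and rows downward; lengths in m; the calibration is good to about 2 mm. A picture is of the moment at which its call begins: read the wrist's pose just before it.
- ctrl.hand_in(): hands the job in; it is judged then, once.
Trained networks look in a picture, given as the dict that the camera call returned (one of the last four; its "shot" number tells which), for a name from the list of things; names that differ only in an ending like _2 or _b are one class to them, and where a whole thing is asked for, a point or a joint stands for the part that bears it (a point fixed in the world has none). Each returns a list of dicts, best first, with "p" (0 to 1); they miss things now and then, are a little off and sometimes report something else, mostly with a low value. They report only what shows in the picture. A call takes as long as a camera call.
- ctrl.search_frame(picture, name): "point" ([x, y, z] in m, in world coordinates, good to about 4 mm: the middle of the surface that is visible of it).
- ctrl.silhouettes(picture, name): "pixels" (420x560 bool, what is visible of it).
- ctrl.tip_of(picture, name): "point" ([x, y, z] in m, in world coordinates, good to about 4 mm: a listed point, or the origin of a listed thing).
The state is a dict: "t": time; "joint_pos": joint angles; "qd": joint speeds; "tau": joint torques, N m; "tcp_pos": TCP position; "tcp_rot": TCP orientation; "ft_force": force on the tool from outside, world axes, zero at the start; "torque": the same for the moment, N m; "width": finger opening in m; "finger_force": force on a finger pad.
Only numpy, scipy, OpenCV 4.12 (cv2) and the standard library are available. Lean on these libraries where they do the work, as an engineer would, in place of code of your own. Each camera call takes 0.05 s, during which the arm holds its last target. There are 200 camera calls.

## Working session

There is one attempt and no reset: what is moved stays moved. The work goes in short steps, Python scripts to look and compute and a shell command to move; the robot and the scene stay as the last step left them, time stands still between calls to the robot, and variables do not carry over. Pictures are saved under pics/ and viewed, at most 10 in all, crops included, and the job is handed in when it is done.

```bash
ls; mkdir -p pics; cat > h.py <<'E'
import numpy as np, cv2
from workcell import ctrl
np.set_printoptions(precision=4,suppress=True)
def cloud(c):
    v,u=np.mgrid[0:420,0:560]; z=c['z_map']
    p=np.stack([(u-c['cx'])/c['fx']*z,(v-c['cy'])/c['fy']*z,z],-1)
    if 'mount' in c:
        M=np.array(c['mount']); s=c['state']
        p=p@M[:3,:3].T+M[:3,3]; R=np.array(s['tcp_rot']); return p@R.T+np.array(s['tcp_pos'])
    return p@np.array(c['orientation']).T+np.array(c['position'])
def cap(n):
    s=ctrl.sense(); c=ctrl.capture(n); c['state']=s; return c
E
python3 - <<'E'
from h import *
s=ctrl.sense(); print(s['tcp_pos'],s['tcp_rot'],s['t'],s['width'])
for n in ['top','side']:
    c=cap(n); cv2.imwrite(f'pics/{n}0.png',c['img']); print(n,c['position'])
    for k in ['case','gauge','block','slug','insert_a','bevel_tool','tape_roll','cover_grip','edge_a','edge_b','jaw_face']:
        r=ctrl.tip_of(c,k); print(k,[(np.array(a['point']),round(a['p'],2)) for a in r[:2]])
E
```

```text
pics
[0.2492 0.5998 0.2435] [[-0.9235  0.3836 -0.0006]
 [ 0.3836  0.9235 -0.0018]
 [-0.0001 -0.0019 -1.    ]] 0.0 0.08732420891359388
top [0.5284 0.0415 1.0437]
case [(array([0.4999, 0.2097, 0.0036]), 0.87)]
gauge []
block [(array([ 0.6013, -0.2468, -0.0009]), 0.86)]
slug [(array([ 0.7429, -0.1116, -0.0059]), 0.66)]
insert_a [(array([ 0.7088, -0.3247,  0.0053]), 0.57), (array([ 0.7439, -0.1096, -0.0044]), 0.17)]
bevel_tool [(array([0.7633, 0.0588, 0.0002]), 0.74)]
tape_roll [(array([ 0.718 ,  0.2825, -0.0008]), 0.87), (array([ 0.7433, -0.112 , -0.005 ]), 0.27)]
cover_grip [(array([0.4976, 0.1235, 0.0762]), 0.6), (array([ 0.5048,  0.2089, -0.001 ]), 0.28)]
edge_a []
edge_b []
jaw_face []
side [ 0.5596 -0.6008  0.7659]
case [(array([0.5053, 0.2084, 0.0036]), 0.65), (array([0.5184, 0.0307, 0.0202]), 0.32)]
gauge []
block [(array([ 0.6019, -0.2439, -0.0012]), 0.76)]
slug [(array([ 0.7465, -0.1085, -0.0006]), 0.86)]
insert_a [(array([ 0.7143, -0.3209, -0.0044]), 0.63)]
bevel_tool [(array([ 0.7599,  0.0563, -0.0063]), 0.59)]
tape_roll [(array([0.7138, 0.2866, 0.0012]), 0.57)]
cover_grip [(array([0.4983, 0.12  , 0.0807]), 0.81)]
edge_a [(array([0.5032, 0.1221, 0.0832]), 0.58), (array([0.4931, 0.0445, 0.0158]), 0.46)]
edge_b [(array([0.5032, 0.1221, 0.0832]), 0.58), (array([0.4931, 0.0445, 0.0158]), 0.46)]
jaw_face [(array([0.5162, 0.0319, 0.0181]), 0.56)]
```

View pics/top0.png

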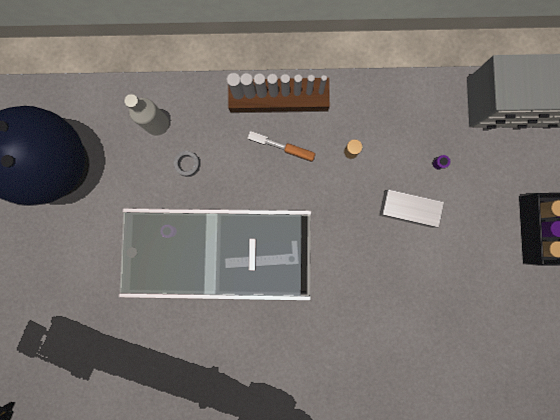

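```bash
python3 - <<'E'
from h import *
c=cap('top'); P=cloud(c)
def rect(m,n):
    p=P[m][:,:2].astype(np.float32); r=cv2.minAreaRect(p*1000); print(n,m.sum(),r, 'z',np.percentile(P[m][:,2],[5,50,95]))
for k,lo,hi in [('block',.035,.055),('cover_grip',.068,.09)]:
    r=ctrl.silhouettes(c,k)
    for a in r[:1]:
        m=a['pixels']; z=P[...,2]; rect(m&(z>lo)&(z<hi)&(c['z_map']>0),k)
z=P[...,2]
m=(z>.03)&(z<.062)&(P[...,0]>.38)&(P[...,0]<.63)&(P[...,1]>-.05)&(P[...,1]<.46)&(c['z_map']>0)
rect(m,'case')
m=(z>.07)&(z<.09)&(P[...,0]>.38)&(P[...,0]<.63)&(P[...,1]>-.05)&(P[...,1]<.3)
rect(m,'rib')
E
```

```text
block 1508 ((600.8741455078125, -245.98565673828125), (131.37979125976562, 60.71748733520508), 76.32522583007812) z [0.0414 0.0448 0.0476]
cover_grip 211 ((499.7506103515625, 121.69342041015625), (13.620760917663574, 68.1368179321289), 89.24028015136719) z [0.0756 0.0788 0.0819]
case 15944 ((502.07208251953125, 207.37950134277344), (430.8366394042969, 200.56309509277344), 88.69916534423828) z [0.047  0.0528 0.0572]
rib 211 ((499.7506103515625, 121.69342041015625), (13.620760917663574, 68.1368179321289), 89.24028015136719) z [0.0756 0.0788 0.0819]
```

The top view shows the case at about (120–310, 210–298) with the rib at (252, 254). Under the cover, the gauge beam runs (225, 263)–(298, 258) with its jaw at (295, 245). The block is at (413, 208). All of this agrees with the measurements: case yaw is about -0.023, block yaw about -0.239, and cover travel about 0.02.

```bash
cat >> h.py <<'E'
from scipy.spatial.transform import Rotation as Ro
def Rdown(yaw):  # tool y along the yaw'd frame's +y, z down, x = -frame x
    return Ro.from_euler('z',yaw).as_matrix()@np.diag([-1.,1,-1])
def goto(p,yaw,s=None):
    s=s or ctrl.sense(); R=np.array(s['tcp_rot'])
    d=R.T@(np.array(p)-np.array(s['tcp_pos']))*1000
    w=Ro.from_matrix(R.T@Rdown(yaw)).as_rotvec()
    print('mm',d.round(1),'rot',w.round(3),'t',s['t'],'tcp',np.array(s['tcp_pos']),'F',np.array(s['ft_force']))
E
python3 -c "
from h import *
goto([.4998,.1217,.17],-.0227)"
```

```text
mm [-414.8 -345.9   74.6] rot [ 0.     0.    -0.371] t 1.35 tcp [0.2494 0.6003 0.2446] F [-0.094   0.1824  0.5211]
```

```bash
R="x"; python3 -m crank '-38 -32 0 0 0 -0.13 0; -76 -64 0 0 0 -0.26 0; -114 -95 0 0 0 -0.371 0; -152 -127 0 0 0 -0.371 0; -190 -158 0 0 0 -0.371 0'; python3 -c "
from h import *
goto([.4998,.1217,.17],-.0227)"
```

```text
t: 1.85
tcp_pos: [0.365, 0.3795, 0.2448]
tcp_rot: [[-1.0, 0.023, 0.001], [0.023, 1.0, 0.001], [-0.001, 0.001, -1.0]]
ft_force: [1.0, 0.7, 0.9]
width: 0.0869
finger_force: 0.0
mm [-140.6 -254.7   74.7] rot [ 0.001  0.001 -0.   ] t 1.85 tcp [0.365  0.3795 0.2448] F [1.0257 0.7002 0.9012]
```

```bash
python3 -m crank '-24 -43 0 0 0 0 0; -48 -86 0 0 0 0 0; -72 -130 0 0 0 0 0; -96 -174 20 0 0 0 0; -120 -217 40 0 0 0 0'; python3 -m crank '-10 -20 20 0 0 0 0; -20 -37 35 0 0 0 0; -20 -37 35 0 0 0 0'; python3 - <<'E'
from h import *
c=cap('wrist'); P=cloud(c); cv2.imwrite('pics/w1.png',c['img']); z=P[...,2]
m=(z>.07)&(z<.09)&(c['z_map']>0)&(abs(P[...,0]-.5)<.08)&(abs(P[...,1]-.12)<.06)
print(m.sum(),cv2.minAreaRect((P[m][:,:2]*1000).astype(np.float32)))
goto([.4998,.1217,.080],-.0227)
E
```

```text
t: 2.35
tcp_pos: [0.4773, 0.166, 0.2079]
tcp_rot: [[-1.0, 0.023, 0.003], [0.023, 1.0, 0.002], [-0.003, 0.002, -1.0]]
ft_force: [0.4, 0.1, -1.5]
width: 0.0867
finger_force: 0.0
t: 2.65
tcp_pos: [0.4951, 0.1266, 0.1704]
tcp_rot: [[-1.0, 0.028, -0.003], [0.028, 1.0, -0.003], [0.003, -0.003, -1.0]]
ft_force: [-0.8, -0.8, -0.5]
width: 0.0873
finger_force: 0.0
1953 ((499.7652893066406, 122.45480346679688), (13.70729923248291, 69.32560729980469), 88.49340057373047)
mm [-5.1 -7.2 91.6] rot [-0.001 -0.002 -0.003] t 2.7 tcp [0.495  0.1291 0.1716] F [-0.035   0.9433  0.8247]
```

View pics/w1.png

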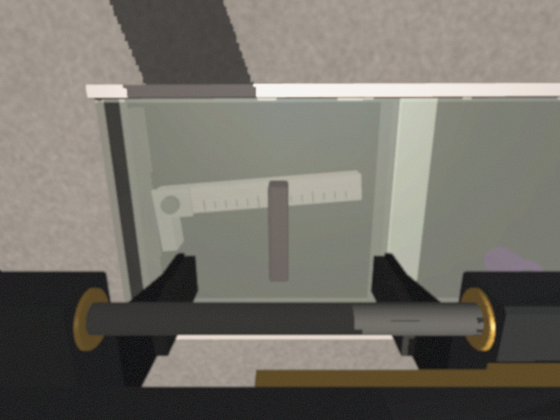

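The wrist view shows the rib at (278, 230) between the open fingers and the gauge below, beam at (190–360, 190), jaw at the left. The measured rib position agrees with the top view, so I descend and pinch it.

```bash
python3 -m crank '-5 -6.5 30 0 0 0 0; -5 -6.5 60 0 0 0 0; -5 -6.5 80 0 0 0 0; -5 -6.5 90 0 0 0 0; -5 -6.5 90 0 0 0 255' 20; python3 -m crank '0 0 0 0 0 0 255; 0 0 0 0 0 0 255; 0 0 0 0 0 0 255; 0 0 0 0 0 0 255'
```

```text
t: 3.2
tcp_pos: [0.4994, 0.1249, 0.0819]
tcp_rot: [[-1.0, 0.021, -0.001], [0.021, 1.0, -0.0], [0.001, -0.0, -1.0]]
ft_force: [-1.4, 0.1, 0.4]
width: 0.0841
finger_force: 0.0
t: 3.6
tcp_pos: [0.5007, 0.1238, 0.0831]
tcp_rot: [[-1.0, 0.023, 0.001], [0.023, 1.0, 0.001], [-0.001, 0.001, -1.0]]
ft_force: [0.7, 0.9, 0.4]
width: 0.0549
finger_force: 0.0
```

```bash
python3 -m crank '0 0 0 0 0 0 255; 0 0 0 0 0 0 255; 0 0 0 0 0 0 255; 0 0 0 0 0 0 255; 0 0 0 0 0 0 255'; python3 -m crank '0 0 0 0 0 0 255; 0 0 0 0 0 0 255'
```

```text
t: 4.1
tcp_pos: [0.5002, 0.1235, 0.0822]
tcp_rot: [[-1.0, 0.023, -0.0], [0.023, 1.0, -0.0], [0.0, -0.0, -1.0]]
ft_force: [0.1, -1.3, 1.1]
width: 0.0152
finger_force: 0.6
t: 4.3
tcp_pos: [0.5002, 0.1234, 0.0822]
tcp_rot: [[-1.0, 0.023, -0.0], [0.023, 1.0, -0.0], [0.0, -0.0, -1.0]]
ft_force: [0.7, -1.0, 1.0]
width: 0.0138
finger_force: 20.0
```

```bash
python3 -m crank '0 25 0 0 0 0 255; 0 60 0 0 0 0 255; 0 95 0 0 0 0 255; 0 130 0 0 0 0 255; 0 160 0 0 0 0 255'; python3 -m crank '0 10 0 0 0 0 255; 0 17 0 0 0 0 255; 0 20 0 0 0 0 255; 0 20 0 0 0 0 255'
```

```text
t: 4.8
tcp_pos: [0.5041, 0.2842, 0.0823]
tcp_rot: [[-1.0, 0.023, 0.001], [0.023, 1.0, -0.001], [-0.001, -0.001, -1.0]]
ft_force: [1.8, -2.5, 0.9]
width: 0.0139
finger_force: 20.0
t: 5.2
tcp_pos: [0.5046, 0.3031, 0.0823]
tcp_rot: [[-1.0, 0.024, 0.0], [0.024, 1.0, 0.001], [-0.0, 0.001, -1.0]]
ft_force: [2.3, 0.7, -2.4]
width: 0.0138
finger_force: 20.0
```

```bash
python3 -m crank '0 2 0 0 0 0 255; 0 4 0 0 0 0 255; 0 4 0 0 0 0 255'
```

```text
t: 5.5
tcp_pos: [0.5047, 0.3055, 0.0823]
tcp_rot: [[-1.0, 0.024, -0.0], [0.024, 1.0, -0.002], [0.0, -0.002, -1.0]]
ft_force: [1.7, -4.9, 2.0]
width: 0.0143
finger_force: 20.0
```

```bash
python3 -m crank '0 -1 0 0 0 0 0; 0 -1 0 0 0 0 0; 0 -1 0 0 0 0 0; 0 -1 0 0 0 0 0'; python3 -m crank '0 0 -40 0 0 0 0; 0 0 -85 0 0 0 0; 0 -40 -110 0 0 0 0; 0 -85 -110 0 0 0 0; 0 -130 -110 0 0 0 0';  python3 -m crank '0 -40 0 0 0 0 0; 40 -55 0 0 0 0 0; 40 -55 0 0 0 0 0; 40 -55 0 0 0 0 0'; python3 - <<'E'
from h import *
c=cap('wrist'); cv2.imwrite('pics/w2.png',c['img'])
for n in ['wrist','top','side']:
    if n!='wrist': c=cap(n)
    P=cloud(c)
    for k in ['cover_grip','gauge','edge_a','edge_b','jaw_face']:
        print(n,k,[(np.array(a['point']),round(a['p'],2)) for a in ctrl.tip_of(c,k)[:1]])
    for a in ctrl.silhouettes(c,'gauge')[:1]:
        m=a['pixels']&(c['z_map']>0); z=P[...,2]; print(a['p'],m.sum(),np.percentile(z[m],[5,50,95]))
        for lo,hi in[(.018,.0265),(.0265,.045)]:
            q=m&(z>lo)&(z<hi)
            if q.sum()>20: print(lo,q.sum(),cv2.minAreaRect((P[q][:,:2]*1000).astype(np.float32)))
        np.save(f'g_{n}.npy',P[m])
goto([.5,.1,.2],-.0227)
E
```

```text
t: 5.9
tcp_pos: [0.5039, 0.3072, 0.0823]
tcp_rot: [[-1.0, 0.022, -0.0], [0.022, 1.0, 0.001], [0.0, 0.001, -1.0]]
ft_force: [-1.2, 0.4, -0.6]
width: 0.0379
finger_force: 0.0
t: 6.4
tcp_pos: [0.5017, 0.1761, 0.1937]
tcp_rot: [[-1.0, 0.021, 0.003], [0.021, 1.0, 0.002], [-0.002, 0.002, -1.0]]
ft_force: [0.2, -1.5, -0.4]
width: 0.0777
finger_force: 0.0
t: 6.8
tcp_pos: [0.4597, 0.1228, 0.1926]
tcp_rot: [[-1.0, 0.023, 0.001], [0.023, 1.0, 0.002], [-0.001, 0.002, -1.0]]
ft_force: [0.4, 0.3, 0.1]
width: 0.0869
finger_force: 0.0
wrist cover_grip [(array([0.5062, 0.3044, 0.079 ]), 0.67)]
wrist gauge [(array([0.4875, 0.1022, 0.0011]), 0.63)]
wrist edge_a [(array([0.4869, 0.1565, 0.0106]), 0.93)]
wrist edge_b [(array([0.4869, 0.1565, 0.0106]), 0.93)]
wrist jaw_face []
0.65 5397 [0.0118 0.024  0.0291]
0.018 3824 ((489.43743896484375, 105.59464263916016), (35.925907135009766, 170.083984375), 3.2190966606140137)
0.0265 943 ((489.38897705078125, 87.78701782226562), (33.12495422363281, 134.69383239746094), 2.9093425273895264)
top cover_grip [(array([0.5044, 0.3042, 0.0778]), 0.59)]
top gauge [(array([
[... 386 characters left out ...]
5), (116.00186157226562, 48.237815856933594), 88.17084503173828)
side cover_grip [(array([0.5053, 0.303 , 0.0794]), 0.76)]
side gauge [(array([0.4839, 0.1049, 0.0065]), 0.61)]
side edge_a [(array([0.4955, 0.0458, 0.017 ]), 0.82)]
side edge_b [(array([0.4955, 0.0458, 0.017 ]), 0.82)]
side jaw_face [(array([0.518 , 0.0304, 0.0168]), 0.95)]
0.75 740 [0.0206 0.0249 0.0347]
0.018 505 ((486.98675537109375, 100.30250549316406), (48.54113006591797, 173.03073120117188), 13.58191204071045)
0.0265 211 ((488.44317626953125, 89.1289291381836), (48.37654495239258, 187.37844848632812), 13.651030540466309)
mm [-40.4 -21.6  -7.7] rot [ 0.  0. -0.] t 7.85 tcp [0.4602 0.1225 0.1923] F [-0.0149  0.5911  0.1526]
```

View pics/w2.png

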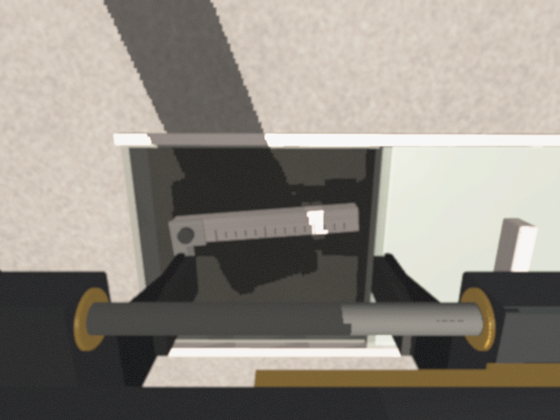

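The cover is open, with its rib at y≈0.304. The wrist view shows the beam at (170–358, 230), the clamp at (186, 235), and the jaw hidden behind the hand. Next I fit the beam and work out the grasp.

```bash
python3 - <<'E'
from h import *
P=np.load('g_wrist.npy'); z=P[:,2]
q=P[(z>.017)&(z<.034)]
# midline: bin along y, mid of x extents for y away from jaw
mid=[]
for y in np.arange(.07,.185,.005):
    b=q[abs(q[:,1]-y)<.0025]
    if len(b)>30: l,h=np.percentile(b[:,0],[2,98]); mid.append((y,l,h)); 
mid=np.array(mid); print(mid[::4]); a=np.polyfit(mid[:,0],(mid[:,1]+mid[:,2])/2,1); print('slope',a, 'yrange',np.percentile(q[:,1],[.5,99.5]))
yaw=-np.arctan(a[0]); print('yaw',yaw)
y0=np.percentile(q[:,1],99.5)-.085*np.cos(yaw)
o=np.array([np.polyval(a,y0),y0]); print('origin',o)
g=o+Ro.from_euler('z',yaw).as_matrix()[:2,:2]@[0,-.028]; print('grasp',g)
for s in (1,-1): goto([*g,.10],yaw+s*np.pi/2)
print(np.array(ctrl.sense()['joint_pos']))
E
```

```text
[[0.07   0.4748 0.496 ]
 [0.09   0.4738 0.495 ]
 [0.11   0.4726 0.4939]
 [0.13   0.4716 0.4916]
 [0.15   0.4705 0.492 ]
 [0.17   0.4694 0.4895]]
slope [-0.0578  0.4895] yrange [0.0211 0.1891]
yaw 0.05773145831278099
origin [0.4835 0.1042]
grasp [0.4851 0.0763]
mm [-26.  -45.7  92.3] rot [-0.     0.    -1.651] t 7.85 tcp [0.4602 0.1225 0.1923] F [-0.0149  0.5911  0.1526]
mm [-26.  -45.7  92.3] rot [0.   0.   1.49] t 7.85 tcp [0.4602 0.1225 0.1923] F [-0.0149  0.5911  0.1526]
[-0.6169 -0.0234  0.2982  1.9476  0.0073  1.2162  1.2267]
```

```bash
python3 -m crank '-6 -10 0 0 0 0.15 108; -12 -20 0 0 0 0.3 108; -18 -30 0 0 0 0.45 108; -24 -40 10 0 0 0.6 108; -26 -46 20 0 0 0.74 108'; python3 -m crank '0 0 0 0 0 0.15 108; 0 0 0 0 0 0.3 108; 0 0 0 0 0 0.45 108; 0 0 0 0 0 0.6 108; 0 0 0 0 0 0.75 108';python3 -m crank '0 0 0 0 0 0 108'; python3 - <<'E'
from h import *
c=cap('wrist'); cv2.imwrite('pics/w3.png',c['img'])
P=cloud(c); z=P[...,2]
for a in ctrl.silhouettes(c,'gauge')[:1]:
    m=a['pixels']&(c['z_map']>0)&(z>.017)&(z<.034); q=P[m]; print(a['p'],m.sum())
    for y in np.arange(.02,.19,.01):
        b=q[abs(q[:,1]-y)<.002]
        if len(b)>15: print(round(y,3),len(b),np.percentile(b[:,0],[2,98]))
goto([.4851,.0763,.031],.0577-np.pi/2)
print(ctrl.sense()['width'])
E
```

```text
t: 8.35
tcp_pos: [0.4859, 0.0751, 0.1724]
tcp_rot: [[-0.718, 0.696, 0.001], [0.696, 0.718, 0.0], [-0.001, 0.001, -1.0]]
ft_force: [-1.7, 0.9, 0.7]
width: 0.0557
finger_force: 0.0
t: 8.85
tcp_pos: [0.4851, 0.076, 0.1723]
tcp_rot: [[-0.052, 0.999, 0.0], [0.999, 0.052, 0.0], [0.0, 0.0, -1.0]]
ft_force: [-0.7, -0.2, -0.5]
width: 0.0503
finger_force: 0.0
t: 8.95
tcp_pos: [0.4851, 0.076, 0.1723]
tcp_rot: [[-0.058, 0.998, 0.0], [0.998, 0.058, 0.0], [0.0, 0.0, -1.0]]
ft_force: [0.2, -0.3, 0.0]
width: 0.0504
finger_force: 0.0
0.74 6180
0.02 39 [0.4779 0.5065]
0.03 196 [0.4778 0.5288]
0.04 104 [0.4765 0.4994]
0.05 165 [0.4768 0.4996]
0.06 117 [0.477  0.4973]
0.07 123 [0.4757 0.4976]
0.08 122 [0.4753 0.4968]
0.09 132 [0.4748 0.4961]
0.1 127 [0.4743 0.4954]
0.11 130 [0.4738 0.4947]
0.12 141 [0.4733 0.4949]
0.13 143 [0.4729 0.4942]
0.14 145 [0.4724 0.4935]
0.15 147 [0.4719 0.4928]
0.16 156 [0.4714 0.492 ]
0.17 162 [0.4709 0.4921]
0.18 167 [0.4704 0.4914]
mm [  0.3   0.  141.3] rot [ 0.    -0.     0.004] t 9.05 tcp [0.4851 0.076  0.1723] F [-0.1075 -0.3308 -0.3162]
0.05029290830179379
```

View pics/w3.png

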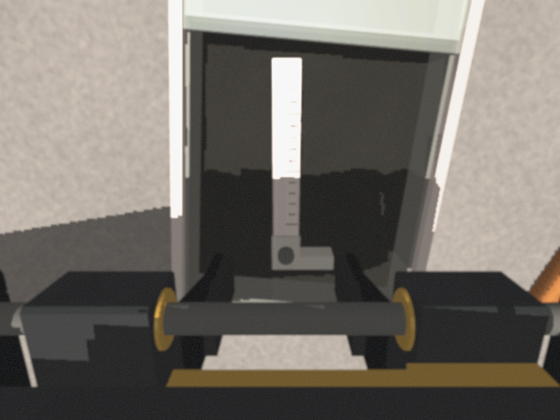

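The beam at (287, 150) runs straight between the fingers and the clamp at (286, 255) sits clear. Its midline at the grasp is x≈0.4865, so I descend and grip.

```bash
python3 -m crank '0 1 40 0 0 0 108; 0 1 80 0 0 0 108; 0 1 115 0 0 0 108; 0 1 135 0 0 0 108; 0 1 141 0 0 0 108'; python3 -m crank '0 0 0 0 0 0 255; 0 0 0 0 0 0 255; 0 0 0 0 0 0 255; 0 0 0 0 0 0 255; 0 0 0 0 0 0 255' 30;  python3 -m crank '0 0 0 0 0 0 255; 0 0 0 0 0 0 255'
```

```text
t: 9.55
tcp_pos: [0.4841, 0.0755, 0.0289]
tcp_rot: [[-0.061, 0.998, -0.004], [0.998, 0.061, -0.002], [-0.001, -0.005, -1.0]]
ft_force: [0.3, -0.3, 0.5]
width: 0.0503
finger_force: 0.0
t: 10.05
tcp_pos: [0.4868, 0.0763, 0.0323]
tcp_rot: [[-0.058, 0.998, 0.002], [0.998, 0.058, 0.001], [0.001, 0.002, -1.0]]
ft_force: [-0.6, 0.2, 4.8]
width: 0.0219
finger_force: 30.0
t: 10.25
tcp_pos: [0.4868, 0.0762, 0.0323]
tcp_rot: [[-0.058, 0.998, 0.001], [0.998, 0.058, 0.001], [0.001, 0.001, -1.0]]
ft_force: [-1.0, 0.8, 5.6]
width: 0.0218
finger_force: 30.0
```

```bash
python3 -m crank '0 0 -15 0 0 0 255; 0 0 -45 0 0 0 255; 0 0 -80 0 0 0 255; 0 0 -115 0 0 0 255; 0 0 -130 0 0 0 255' 45; python3 - <<'E'
from h import *
B=np.array([.6009,-.246]); yb=-.239; Rb=Ro.from_euler('z',yb).as_matrix()[:2,:2]
g=B+Rb@[-.065,-.038]; print(g)
goto([*g,.15],yb-np.pi/2); s=ctrl.sense(); print(s['width'],s['finger_force'],np.array(s['joint_pos']))
E
```

```text
t: 10.75
tcp_pos: [0.4873, 0.0762, 0.1641]
tcp_rot: [[-0.058, 0.998, 0.004], [0.998, 0.058, 0.001], [0.001, 0.004, -1.0]]
ft_force: [1.5, -0.1, -3.4]
width: 0.0216
finger_force: 45.0
[ 0.5288 -0.2675]
mm [-345.6   21.5   13.8] rot [ 0.004 -0.002  0.297] t 10.75 tcp [0.4873 0.0762 0.1641] F [ 1.4728 -0.0672 -3.3722]
0.02162049242168417 44.9969744682312 [-0.5724  0.0363  0.3734  1.9508 -0.0152  1.1528 -0.1353]
```

```bash
python3 -m crank '-30 2 0 0 0 0.03 255; -65 4 0 0 0 0.06 255; -105 6 0 0 0 0.1 255; -145 8 0 0 0 0.14 255; -185 11 0 0 0 0.18 255'; python3 -m crank '-40 3 0 0 0 0.04 255; -80 6 0 0 0 0.08 255; -120 9 0 0 0 0.1 255; -150 11 0 0 0 0.117 255; -160 11 0 0 0 0.117 255';  python3 -m crank '0 0 0 0 0 0 255; 0 0 0 0 0 0 255'; python3 - <<'E'
from h import *
c=cap('wrist'); cv2.imwrite('pics/w4.png',c['img'])
P=cloud(c); z=P[...,2]
for k in ['block','gauge']:
  for a in ctrl.silhouettes(c,k)[:1]:
    m=a['pixels']&(c['z_map']>0)
    if k=='block': m&=(z>.04)&(z<.05)
    else: m&=z>.12
    print(k,a['p'],m.sum(),np.percentile(P[m],[1,99],axis=0),cv2.minAreaRect((P[m][:,:2]*1000).astype(np.float32)))
    np.save(f'{k}4.npy',P[m])
c=cap('top'); P=cloud(c); z=P[...,2]; 
for k in ['edge_a','edge_b','jaw_face']: print(k,[np.array(a['point']) for a in ctrl.tip_of(c,k)[:1]])
goto([.5288,-.2675,.15],-.239-np.pi/2)
E
```

```text
t: 11.25
tcp_pos: [0.507, -0.1094, 0.1607]
tcp_rot: [[0.123, 0.992, -0.001], [0.992, -0.123, 0.0], [0.0, -0.001, -1.0]]
ft_force: [1.1, 0.3, -2.7]
width: 0.0215
finger_force: 45.0
t: 11.75
tcp_pos: [0.4973, -0.2724, 0.1608]
tcp_rot: [[0.242, 0.97, -0.001], [0.97, -0.242, -0.002], [-0.003, -0.001, -1.0]]
ft_force: [-0.4, -0.0, -3.6]
width: 0.0214
finger_force: 45.0
t: 11.95
tcp_pos: [0.4993, -0.2665, 0.1606]
tcp_rot: [[0.235, 0.972, -0.001], [0.972, -0.235, 0.002], [0.001, -0.001, -1.0]]
ft_force: [-0.4, 0.7, -2.6]
width: 0.0217
finger_force: 45.0
block 0.66 15531 [[ 0.563  -0.3081  0.0425]
 [ 0.64   -0.1805  0.0466]] ((601.5075073242188, -245.30337524414062), (129.57017517089844, 60.69023132324219), 76.20608520507812)
gauge 0.91 17414 [[ 0.4821 -0.3127  0.1494]
 [ 0.5333 -0.1566  0.1612]] ((506.7706298828125, -233.39700317382812), (160.54647827148438, 32.69906997680664), 80.08987426757812)
edge_a [array([ 0.5027, -0.2955,  0.1446])]
edge_b [array([ 0.5027, -0.2955,  0.1446])]
jaw_face []
mm [ 6.7 28.5 11.3] rot [ 0.    -0.     0.001] t 12.3 tcp [ 0.4995 -0.2673  0.1613] F [ 0.3806  0.4841 -3.2913]
```

View pics/w4.png

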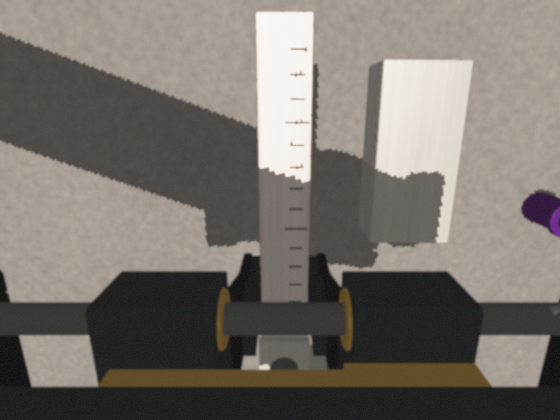

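The gauge is held straight (beam (285, 20–330)) with the block at (420, 150), parallel to it. I now find where the grip sits along the beam.

```bash
python3 - <<'E'
from h import *
G=np.load('gauge4.npy'); s=ctrl.sense(); R=np.array(s['tcp_rot']); t=(G-np.array(s['tcp_pos']))@R*1000
t=t[(abs(t[:,1])<20)]
print('tool x',np.percentile(t[:,0],[.5,99.5,99.9]),'y at far',np.percentile(t[t[:,0]>60][:,1],[1,99]),'z',np.percentile(t[t[:,0]>60][:,2],[5,50,95]))
f=t[(t[:,0]>40)]; print(np.polyfit(f[:,0],f[:,1],1),np.polyfit(f[:,0],f[:,2],1))
B=np.array([.6013,-.2456]); yb=-.24; Rb=Ro.from_euler('z',yb).as_matrix()[:2,:2]
off=(np.percentile(t[:,0],99.7)-85)/1000; print('gauge origin at tool x',off)
for bx,by in [(-.066,-.006)]:
    g=B+Rb@[bx,by-off]; goto([*g,.16],yb-np.pi/2)
E
```

```text
tool x [-43.5153 113.9241 114.3651] y at far [-11.3724  10.0999] z [7.7648 8.87   9.9886]
[ 0.0015 -0.7603] [-0.0005  8.9124]
gauge origin at tool x 0.029128119819332682
mm [10.1 27.7  1.3] rot [ 0.    -0.     0.002] t 12.3 tcp [ 0.4995 -0.2673  0.1613] F [ 0.3806  0.4841 -3.2913]
```

```bash
python3 -m crank '10 28 10 0 0 0 255; 10 28 50 0 0 0 255; 10 28 90 0 0 0 255; 10 28 115 0 0 0 255; 10 28 127 0 0 0 255';  python3 -m crank '0 0 2 0 0 0 255; 0 0 4 0 0 0 255; 0 0 4 0 0 0 255'; python3 -c "
from h import *
goto([.5,-.27,.0265],-.24-np.pi/2)"
```

```text
t: 12.8
tcp_pos: [0.5273, -0.2638, 0.0315]
tcp_rot: [[0.236, 0.972, -0.004], [0.972, -0.236, 0.002], [0.0, -0.004, -1.0]]
ft_force: [0.1, 0.1, -2.4]
width: 0.0215
finger_force: 45.0
t: 13.1
tcp_pos: [0.53, -0.2656, 0.0318]
tcp_rot: [[0.237, 0.972, 0.003], [0.972, -0.237, -0.001], [-0.0, 0.003, -1.0]]
ft_force: [-0.2, 0.2, -2.7]
width: 0.0215
finger_force: 45.0
mm [-11.4 -28.1   5.2] rot [0.003 0.    0.001] t 13.1 tcp [ 0.53   -0.2656  0.0318] F [-0.2349  0.2006 -2.7324]
```

```bash
python3 -m crank '5 0 0 0 0 0 255; 9 0 0 0 0 0 255; 10 0 0 0 0 0 255; 10 0 0 0 0 0 255'; python3 -m crank '1 0 0 0 0 0 255; 2 0 0 0 0 0 255; 2 0 0 0 0 0 255'
```

```text
t: 13.5
tcp_pos: [0.5316, -0.2548, 0.0305]
tcp_rot: [[0.236, 0.972, 0.001], [0.972, -0.236, 0.0], [0.0, 0.001, -1.0]]
ft_force: [0.1, -0.1, -3.3]
width: 0.0216
finger_force: 45.0
t: 13.8
tcp_pos: [0.5316, -0.2533, 0.0302]
tcp_rot: [[0.237, 0.972, -0.0], [0.972, -0.237, 0.0], [0.0, -0.0, -1.0]]
ft_force: [0.5, -1.1, -2.8]
width: 0.0214
finger_force: 45.0
```

```bash
python3 -m crank '1 0 0 0 0 0 255; 1 0 0 0 0 0 255;1 0 0 0 0 0 255'; python3 -m crank '1 0 0 0 0 0 255; 1 0 0 0 0 0 255;1 0 0 0 0 0 255'
```

```text
t: 14.1
tcp_pos: [0.5318, -0.2525, 0.0302]
tcp_rot: [[0.237, 0.972, -0.0], [0.972, -0.237, 0.0], [0.0, -0.0, -1.0]]
ft_force: [0.6, 0.3, -3.2]
width: 0.0218
finger_force: 45.0
t: 14.4
tcp_pos: [0.5322, -0.2514, 0.0303]
tcp_rot: [[0.237, 0.972, 0.0], [0.972, -0.237, 0.0], [0.0, 0.0, -1.0]]
ft_force: [0.5, -1.0, -2.2]
width: 0.0215
finger_force: 45.0
```

```bash
python3 -m crank '1 0 0 0 0 0 255; 1 0 0 0 0 0 255;1 0 0 0 0 0 255'; python3 -m crank '1 0 0 0 0 0 255; 1 0 0 0 0 0 255;1 0 0 0 0 0 255'
```

```text
t: 14.7
tcp_pos: [0.5324, -0.2504, 0.0303]
tcp_rot: [[0.237, 0.972, 0.0], [0.972, -0.237, 0.0], [0.0, -0.0, -1.0]]
ft_force: [-0.3, -0.4, -2.5]
width: 0.0214
finger_force: 45.0
t: 15.0
tcp_pos: [0.5326, -0.2497, 0.0303]
tcp_rot: [[0.237, 0.972, 0.0], [0.972, -0.237, -0.0], [-0.0, 0.0, -1.0]]
ft_force: [0.6, -1.4, -1.9]
width: 0.0217
finger_force: 45.0
```

```bash
python3 -m crank '1 0 0 0 0 0 255; 1 0 0 0 0 0 255;1 0 0 0 0 0 255'; python3 -m crank '1 0 0 0 0 0 255; 1 0 0 0 0 0 255;1 0 0 0 0 0 255'
```

```text
t: 15.3
tcp_pos: [0.5327, -0.2496, 0.0303]
tcp_rot: [[0.237, 0.971, 0.0], [0.971, -0.237, -0.001], [-0.001, 0.001, -1.0]]
ft_force: [-0.4, -3.9, -4.1]
width: 0.0216
finger_force: 45.0
t: 15.6
tcp_pos: [0.5328, -0.2495, 0.0304]
tcp_rot: [[0.238, 0.971, 0.001], [0.971, -0.238, -0.002], [-0.002, 0.001, -1.0]]
ft_force: [-0.1, -5.4, -5.6]
width: 0.0214
finger_force: 45.0
```

Contact with the block's end is felt at y≈-0.2496. I back off slightly and lower to the counter.

```bash
python3 -m crank '-2 0 0 0 0 0 255; -3 0 0 0 0 0 255; -3 0 2 0 0 0 255; -3 0 3 0 0 0 255; -3 0 3 0 0 0 255'; python3 -m crank '0 0 1 0 0 0 255; 0 0 1 0 0 0 255;0 0 1 0 0 0 255'; python3 -m crank '0 0 1 0 0 0 255; 0 0 1 0 0 0 255;0 0 1 0 0 0 255'
```

```text
t: 16.1
tcp_pos: [0.5324, -0.2497, 0.0269]
tcp_rot: [[0.236, 0.972, -0.0], [0.972, -0.236, 0.001], [0.001, -0.001, -1.0]]
ft_force: [0.2, 0.1, -2.3]
width: 0.0217
finger_force: 45.0
t: 16.4
tcp_pos: [0.5325, -0.25, 0.0263]
tcp_rot: [[0.236, 0.972, 0.0], [0.972, -0.236, 0.001], [0.001, -0.0, -1.0]]
ft_force: [0.4, 1.1, -1.9]
width: 0.0218
finger_force: 45.0
t: 16.7
tcp_pos: [0.5325, -0.2501, 0.0263]
tcp_rot: [[0.237, 0.972, 0.0], [0.972, -0.237, 0.001], [0.001, -0.0, -1.0]]
ft_force: [-3.2, 1.6, 7.3]
width: 0.0212
finger_force: 45.0
```

```bash
python3 -m crank '0 0 -1 0 0 0 161; 0 0 -1 0 0 0 161; 0 0 -1 0 0 0 161; 0 0 -1 0 0 0 161'; python3 -m crank '0 0 -20 0 0 0 161; 0 0 -50 0 0 0 161; 0 0 -90 0 0 0 161; 0 0 -120 0 0 0 161; 0 0 -120 0 0 0 161'; python3 - <<'E'
from h import *
c=cap('wrist'); cv2.imwrite('pics/w5.png',c['img'])
P=cloud(c); z=P[...,2]
for k in ['block','gauge']:
  for a in ctrl.silhouettes(c,k)[:1]:
    m=a['pixels']&(c['z_map']>0)
    if k=='block': m&=(z>.04)&(z<.05)
    else: m&=(z>.01)&(z<.035)
    print(k,a['p'],m.sum(),cv2.minAreaRect((P[m][:,:2]*1000).astype(np.float32)))
B=np.array([.6013,-.2456]); yb=-.24; Rb=Ro.from_euler('z',yb).as_matrix()[:2,:2]
q=(P[m][:,:2]-B)@Rb*1000
for y in range(-80,96,15):
    b=q[abs(q[:,1]-y)<3]
    if len(b)>10: print(y,np.percentile(b[:,0],[2,98]))
print('y range',np.percentile(q[:,1],[.5,99.5]))
s=ctrl.sense(); t=Rb.T@(np.array(s['tcp_pos'])[:2]-B)*1000; print('tcp in block',t,s['tcp_pos'][2],np.array(s['joint_pos']))
E
```

```text
t: 17.1
tcp_pos: [0.5324, -0.2507, 0.0262]
tcp_rot: [[0.237, 0.972, 0.0], [0.972, -0.237, -0.0], [-0.0, 0.0, -1.0]]
ft_force: [-0.2, 0.1, 0.5]
width: 0.0314
finger_force: 0.0
t: 17.6
tcp_pos: [0.5351, -0.2521, 0.151]
tcp_rot: [[0.237, 0.971, 0.008], [0.972, -0.237, -0.002], [-0.0, 0.009, -1.0]]
ft_force: [0.8, -0.8, -0.4]
width: 0.032
finger_force: 0.0
block 0.85 14980 ((601.697509765625, -244.85458374023438), (129.60255432128906, 60.241310119628906), 76.2677001953125)
gauge 0.79 6939 ((549.0900268554688, -224.62319946289062), (170.03245544433594, 43.67308044433594), 75.97154235839844)
-65 [-76.9827 -35.2846]
-50 [-77.5512 -54.2733]
-35 [-76.7062 -55.8576]
-20 [-76.5116 -55.8262]
-5 [-76.3283 -55.2301]
10 [-76.8312 -55.3793]
25 [-76.5851 -55.4746]
40 [-76.3943 -55.618 ]
55 [-76.9019 -55.7031]
70 [-76.6531 -55.833 ]
85 [-76.4219 -55.2111]
y range [-76.2234  92.2952]
tcp in block [-66.2741 -20.9515] 0.14553354587567705 [-0.1698  0.2994  0.6681  1.7542 -0.201   1.1582  0.3191]
```

View pics/w5.png

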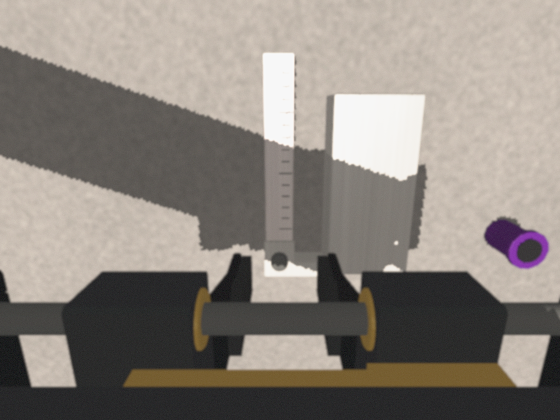

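The gauge lies parallel to the block at a gap of about 25 mm (beam (278, 60–250), block (370, 180)). I turn the open hand so that both fingers push the beam from behind.

```bash
python3 - <<'E'
from h import *
B=np.array([.6013,-.2456]); yb=-.24; Rb=Ro.from_euler('z',yb).as_matrix()[:2,:2]
g=B+Rb@[-.112,.008]; print(g); goto([*g,.14],yb)
E
python3 -m crank '0 0 0 0 0 -0.149 0; 0 0 0 0 0 -0.298 0; 0 0 0 0 0 -0.447 0; 0 0 0 0 0 -0.596 0; 0 0 0 0 0 -0.745 0'; python3 -m crank '0 0 0 0 0 -0.149 0; 0 0 0 0 0 -0.298 0; 0 0 0 0 0 -0.447 0; 0 0 0 0 0 -0.596 0; 0 0 0 0 0 -0.745 0'; python3 - <<'E'
from h import *
B=np.array([.6013,-.2456]); yb=-.24; Rb=Ro.from_euler('z',yb).as_matrix()[:2,:2]
g=B+Rb@[-.112,.008]; goto([*g,.029],yb)
E
```

```text
[ 0.4944 -0.2112]
mm [ 29.  -45.7   5.6] rot [-0.    -0.001 -1.57 ] t 17.75 tcp [ 0.5319 -0.2502  0.1455] F [ 0.1222  0.7839 -0.7306]
t: 18.25
tcp_pos: [0.5312, -0.25, 0.1441]
tcp_rot: [[-0.49, 0.872, -0.003], [0.872, 0.49, 0.001], [0.003, -0.003, -1.0]]
ft_force: [-0.4, -0.0, 0.8]
width: 0.0642
finger_force: 0.0
t: 18.75
tcp_pos: [0.5312, -0.2499, 0.1441]
tcp_rot: [[-0.951, 0.308, -0.004], [0.308, 0.951, 0.001], [0.004, 0.0, -1.0]]
ft_force: [0.1, 0.3, 1.3]
width: 0.0867
finger_force: 0.0
mm [ 46.5  25.5 115.2] rot [ 0.    -0.004 -0.074] t 18.75 tcp [ 0.5312 -0.2499  0.1441] F [0.1305 0.3389 1.2929]
```

```bash
python3 -m crank '25 12 0 0 0 -0.074 0; 47 25 10 0 0 -0.074 0; 47 25 40 0 0 -0.074 0; 47 25 80 0 0 -0.074 0; 47 25 105 0 0 -0.074 0'; python3 -m crank '0 0 9 0 0 0 0; 0 0 9 0 0 0 0; 0 0 9 0 0 0 0'; python3 - <<'E'
from h import *
B=np.array([.6013,-.2456]); yb=-.24; Rb=Ro.from_euler('z',yb).as_matrix()[:2,:2]
g=B+Rb@[-.09,.008]; goto([*g,.029],yb)
E
```

```text
t: 19.25
tcp_pos: [0.4929, -0.2107, 0.0373]
tcp_rot: [[-0.97, 0.243, -0.005], [0.243, 0.97, 0.002], [0.005, 0.0, -1.0]]
ft_force: [0.8, -0.3, 0.0]
width: 0.0868
finger_force: 0.0
t: 19.55
tcp_pos: [0.4961, -0.2123, 0.0327]
tcp_rot: [[-0.97, 0.243, 0.001], [0.243, 0.97, -0.0], [-0.001, -0.0, -1.0]]
ft_force: [0.4, 0.0, -0.7]
width: 0.0871
finger_force: 0.0
mm [-20.1   0.8   3.8] rot [-0.     0.001 -0.006] t 19.55 tcp [ 0.4961 -0.2123  0.0327] F [ 0.4295  0.0075 -0.6851]
```

```bash
python3 -m crank '-5 0 4 0 0 -0.006 0; -10 0 4 0 0 -0.006 0; -15 0 4 0 0 -0.006 0; -20 0 4 0 0 -0.006 0; -25 0 4 0 0 -0.006 0'; python3 -m crank '-3 0 0 0 0 0 0; -6 0 0 0 0 0 0; -9 0 0 0 0 0 0; -12 0 0 0 0 0 0; -15 0 0 0 0 0 0';  python3 - <<'E'
from h import *
B=np.array([.6013,-.2456]); yb=-.24; Rb=Ro.from_euler('z',yb).as_matrix()[:2,:2]
s=ctrl.sense(); print(Rb.T@(np.array(s['tcp_pos'])[:2]-B)*1000,Rb.T@np.array(s['ft_force'])[:2])
E
```

```text
t: 20.05
tcp_pos: [0.5199, -0.2181, 0.0285]
tcp_rot: [[-0.971, 0.237, -0.001], [0.237, 0.971, 0.001], [0.001, 0.0, -1.0]]
ft_force: [-2.5, 0.8, 3.0]
width: 0.0866
finger_force: 1.6
t: 20.55
tcp_pos: [0.5347, -0.2217, 0.0281]
tcp_rot: [[-0.971, 0.237, 0.0], [0.237, 0.971, -0.0], [-0.0, 0.0, -1.0]]
ft_force: [-1.9, 1.4, -0.5]
width: 0.0873
finger_force: 0.7
[-70.3372   7.3904] [-2.1522  0.8851]
```

```bash
python3 -m crank '-1.5 0 0 0 0 0 0; -3 0 0 0 0 0 0; -4.5 0 0 0 0 0 0; -5 0 0 0 0 0 0'; python3 -m crank '-1 0 0 0 0 0 0; -1 0 0 0 0 0 0'; python3 - <<'E'
from h import *
c=cap('wrist'); P=cloud(c); z=P[...,2]
c2=cap('top'); P2=cloud(c2)
B=np.array([.6013,-.2456]); yb=-.24; Rb=Ro.from_euler('z',yb).as_matrix()[:2,:2]
for n,cc,PP in (('w',c,P),('t',c2,P2)):
  for a in ctrl.silhouettes(cc,'gauge')[:1]:
    q=PP[a['pixels']&(cc['z_map']>0)]; q=q[(q[:,2]>.01)&(q[:,2]<.035)]; q=(q[:,:2]-B)@Rb*1000
    print(n,len(q),'y',np.percentile(q[:,1],[1,99]))
    for y in range(-45,90,20):
        b=q[abs(q[:,1]-y)<5]
        if len(b)>8: print(y,np.percentile(b[:,0],[3,97]))
s=ctrl.sense(); print(Rb.T@(np.array(s['tcp_pos'])[:2]-B)*1000,Rb.T@np.array(s['ft_force'])[:2])
E
```

```text
t: 20.95
tcp_pos: [0.5395, -0.2229, 0.0283]
tcp_rot: [[-0.971, 0.237, 0.0], [0.237, 0.971, -0.0], [-0.0, 0.0, -1.0]]
ft_force: [-0.8, -0.0, -0.9]
width: 0.0877
finger_force: 0.6
t: 21.15
tcp_pos: [0.5404, -0.2231, 0.0283]
tcp_rot: [[-0.971, 0.238, 0.0], [0.238, 0.971, -0.0], [-0.0, 0.0, -1.0]]
ft_force: [-0.5, 0.1, -0.5]
width: 0.0874
finger_force: 0.4
w 2927 y [-73.0763  89.2318]
-45 [-37.2471 -33.2137]
-25 [-54.5112 -32.6331]
-5 [-54.5585 -32.9406]
15 [-54.5678 -32.6904]
35 [-54.4394 -32.9271]
55 [-54.0727 -32.7226]
t 114 y [ 9.3314 92.3438]
15 [-54.058  -38.9402]
35 [-54.1995 -40.0274]
[-64.4442   7.3768] [-1.5037  0.9589]
```

```bash
python3 -m crank '-0.5 0 0 0 0 0 0; -1 0 0 0 0 0 0; -1 0 0 0 0 0 0'; python3 -m crank '-0.5 0 0 0 0 0 0; -1 0 0 0 0 0 0; -1 0 0 0 0 0 0'; python3 -m crank '-0.5 0 0 0 0 0 0; -0.5 0 0 0 0 0 0; -0.5 0 0 0 0 0 0'
```

```text
t: 21.65
tcp_pos: [0.5411, -0.2233, 0.0283]
tcp_rot: [[-0.971, 0.238, -0.0], [0.238, 0.971, 0.0], [0.0, 0.0, -1.0]]
ft_force: [-2.7, 0.4, 1.2]
width: 0.087
finger_force: 1.3
t: 21.95
tcp_pos: [0.5415, -0.2234, 0.0282]
tcp_rot: [[-0.971, 0.238, -0.001], [0.238, 0.971, 0.001], [0.002, 0.0, -1.0]]
ft_force: [-4.2, 2.6, 3.4]
width: 0.0872
finger_force: 2.5
t: 22.25
tcp_pos: [0.5416, -0.2234, 0.0282]
tcp_rot: [[-0.971, 0.238, -0.002], [0.238, 0.971, 0.001], [0.002, 0.0, -1.0]]
ft_force: [-5.5, 2.0, 5.2]
width: 0.0874
finger_force: 3.0
```

The beam has met the block, since the position stalls at about 5.7 N. Next I seat the jaw by pushing the gauge's right end along +y with closed fingers.

```bash
python3 -m crank '8 0 0 0 0 0 0; 10 0 -20 0 0 0 255; 10 -20 -55 0 0 0 255; 10 -60 -65 0 0 0 255; -5 -100 -65 0 0 0 255'; python3 -m crank '0 0 0 0 0 0 255;0 0 0 0 0 0 255;0 0 0 0 0 0 255;0 0 0 0 0 0 255;0 0 0 0 0 0 255'; python3 -m crank '0 0 0 0 0 0 255;0 0 0 0 0 0 255'; python3 - <<'E'
from h import *
B=np.array([.6013,-.2456]); yb=-.24; Rb=Ro.from_euler('z',yb).as_matrix()[:2,:2]
g=B+Rb@[-.041,-.107]; goto([*g,.029],yb); print(ctrl.sense()['width'])
E
```

```text
t: 22.75
tcp_pos: [0.5251, -0.3233, 0.0963]
tcp_rot: [[-0.972, 0.236, 0.006], [0.236, 0.972, -0.002], [-0.006, -0.0, -1.0]]
ft_force: [-0.1, -0.7, 0.2]
width: 0.0626
finger_force: 0.0
t: 23.25
tcp_pos: [0.5243, -0.3206, 0.0931]
tcp_rot: [[-0.972, 0.236, 0.0], [0.236, 0.972, 0.001], [-0.0, 0.001, -1.0]]
ft_force: [0.9, 1.0, 0.1]
width: 0.023
finger_force: 0.0
t: 23.45
tcp_pos: [0.524, -0.3216, 0.0933]
tcp_rot: [[-0.972, 0.237, 0.0], [0.237, 0.972, 0.0], [-0.0, 0.0, -1.0]]
ft_force: [-0.6, 0.5, 0.4]
width: 0.0073
finger_force: 0.0
mm [-16.  -14.9  64.3] rot [0.    0.    0.001] t 23.45 tcp [ 0.524  -0.3216  0.0933] F [-0.5943  0.4772  0.3568]
0.00732023128032114
```

```bash
python3 -m crank '-8 -8 0 0 0 0 255; -16 -17 5 0 0 0 255; -16 -17 30 0 0 0 255; -16 -17 55 0 0 0 255; -16 -17 64 0 0 0 255'; python3 -m crank '0 3 0 0 0 0 255; 0 6 0 0 0 0 255; 0 8 0 0 0 0 255; 0 8 0 0 0 0 255'; python3 - <<'E'
from h import *
B=np.array([.6013,-.2456]); yb=-.24; Rb=Ro.from_euler('z',yb).as_matrix()[:2,:2]
s=ctrl.sense(); print(Rb.T@(np.array(s['tcp_pos'])[:2]-B)*1000,Rb.T@np.array(s['ft_force'])[:2],s['width'])
E
```

```text
t: 23.95
tcp_pos: [0.5339, -0.3425, 0.0262]
tcp_rot: [[-0.971, 0.238, -0.004], [0.238, 0.971, 0.001], [0.004, 0.0, -1.0]]
ft_force: [-0.3, 0.8, -0.1]
width: 0.0006
finger_force: 0.0
t: 24.35
tcp_pos: [0.5383, -0.3343, 0.0305]
tcp_rot: [[-0.972, 0.237, 0.002], [0.237, 0.972, -0.0], [-0.002, 0.0, -1.0]]
ft_force: [0.0, -0.3, -0.1]
width: 0.0003
finger_force: 0.0
[ -40.0803 -101.1345] [ 0.1141 -0.2619] 0.00031097551185926137
```

Contact is expected near -93, so I approach in small steps.

```bash
python3 -m crank '0 2 0 0 0 0 255; 0 4 0 0 0 0 255; 0 6 0 0 0 0 255; 0 6 0 0 0 0 255'; python3 -m crank '0 0.5 0 0 0 0 255; 0 1 0 0 0 0 255; 0 1 0 0 0 0 255'; python3 -m crank '0 0.5 0 0 0 0 255; 0 1 0 0 0 0 255; 0 1 0 0 0 0 255'
```

```text
t: 24.75
tcp_pos: [0.5389, -0.3282, 0.0293]
tcp_rot: [[-0.972, 0.237, 0.0], [0.237, 0.972, 0.0], [-0.0, 0.0, -1.0]]
ft_force: [0.1, 1.0, -0.2]
width: 0.0003
finger_force: 0.0
t: 25.05
tcp_pos: [0.5389, -0.3277, 0.0292]
tcp_rot: [[-0.971, 0.238, 0.0], [0.238, 0.971, 0.0], [-0.0, 0.0, -1.0]]
ft_force: [0.3, 0.0, -0.3]
width: 0.0007
finger_force: 0.0
t: 25.35
tcp_pos: [0.5391, -0.3267, 0.0292]
tcp_rot: [[-0.971, 0.237, 0.0], [0.237, 0.971, 0.0], [-0.0, 0.0, -1.0]]
ft_force: [0.3, -0.2, -0.3]
width: 0.0005
finger_force: 0.0
```

```bash
for i in 1; do python3 -m crank '0 0.5 0 0 0 0 255; 0 1 0 0 0 0 255; 0 1 0 0 0 0 255'; done; python3 -m crank '0 0.5 0 0 0 0 255; 0 1 0 0 0 0 255; 0 1 0 0 0 0 255'
```

```text
t: 25.65
tcp_pos: [0.5394, -0.3257, 0.0293]
tcp_rot: [[-0.971, 0.237, 0.0], [0.237, 0.971, 0.0], [-0.0, 0.0, -1.0]]
ft_force: [0.4, -0.2, 0.1]
width: 0.0006
finger_force: 0.0
t: 25.95
tcp_pos: [0.5396, -0.3247, 0.0293]
tcp_rot: [[-0.971, 0.237, 0.0], [0.237, 0.971, 0.0], [-0.0, 0.0, -1.0]]
ft_force: [0.4, 0.6, -0.3]
width: 0.0003
finger_force: 0.0
```

```bash
python3 -m crank '0 0.5 0 0 0 0 255; 0 1 0 0 0 0 255; 0 1 0 0 0 0 255'
```

```text
t: 26.25
tcp_pos: [0.5399, -0.3237, 0.0293]
tcp_rot: [[-0.971, 0.237, 0.0], [0.237, 0.971, 0.0], [0.0, 0.0, -1.0]]
ft_force: [-0.3, 0.0, -0.2]
width: 0.0004
finger_force: 0.0
```

```bash
python3 -m crank '0 1 0 0 0 0 255; 0 2 0 0 0 0 255; 0 2 0 0 0 0 255'; python3 -m crank '0 1 0 0 0 0 255; 0 1 0 0 0 0 255'; python3 -m crank '0 1 0 0 0 0 255; 0 1 0 0 0 0 255'
```

```text
t: 26.55
tcp_pos: [0.5404, -0.3216, 0.0293]
tcp_rot: [[-0.971, 0.237, 0.0], [0.237, 0.971, 0.0], [-0.0, 0.0, -1.0]]
ft_force: [1.3, 0.3, -0.4]
width: 0.0005
finger_force: 0.0
t: 26.75
tcp_pos: [0.5406, -0.3207, 0.0293]
tcp_rot: [[-0.971, 0.237, 0.0], [0.237, 0.971, 0.0], [-0.0, 0.0, -1.0]]
ft_force: [-0.0, 0.0, 0.4]
width: 0.0003
finger_force: 0.0
t: 26.95
tcp_pos: [0.5408, -0.3199, 0.0293]
tcp_rot: [[-0.971, 0.237, 0.0], [0.237, 0.971, 0.0], [-0.0, 0.0, -1.0]]
ft_force: [-0.1, 0.1, 0.6]
width: 0.0002
finger_force: 0.0
```

```bash
python3 -m crank '0 1 0 0 0 0 255; 0 1 0 0 0 0 255'; python3 -m crank '0 1 0 0 0 0 255; 0 1 0 0 0 0 255';python3 - <<'E'
from h import *
c=cap('side'); P=cloud(c)
cv2.imwrite('pics/s6.png',cv2.resize(c['img'][150:360,100:400],(800,560)))
B=np.array([.6013,-.2456]); yb=-.24; Rb=Ro.from_euler('z',yb).as_matrix()[:2,:2]
s=ctrl.sense(); print(Rb.T@(np.array(s['tcp_pos'])[:2]-B)*1000,Rb.T@np.array(s['ft_force'])[:2])
p=np.array([*s['tcp_pos']]); o=np.array(c['orientation']).T@(p-np.array(c['position'])); print(o[0]/o[2]*c['fx']+c['cx'],o[1]/o[2]*c['fy']+c['cy'])
E
```

```text
t: 27.15
tcp_pos: [0.5408, -0.3194, 0.0293]
tcp_rot: [[-0.971, 0.238, 0.0], [0.238, 0.971, -0.001], [-0.0, -0.001, -1.0]]
ft_force: [0.6, -1.0, -0.2]
width: 0.0007
finger_force: 0.7
t: 27.35
tcp_pos: [0.5408, -0.3194, 0.0293]
tcp_rot: [[-0.971, 0.238, 0.0], [0.238, 0.971, -0.002], [-0.0, -0.002, -1.0]]
ft_force: [-0.5, -3.8, -1.2]
width: 0.0006
finger_force: 2.1
[-41.2049 -86.0033] [ 0.8776 -4.8318]
245.0459961210314 402.29824691288667
```

View pics/s6.png

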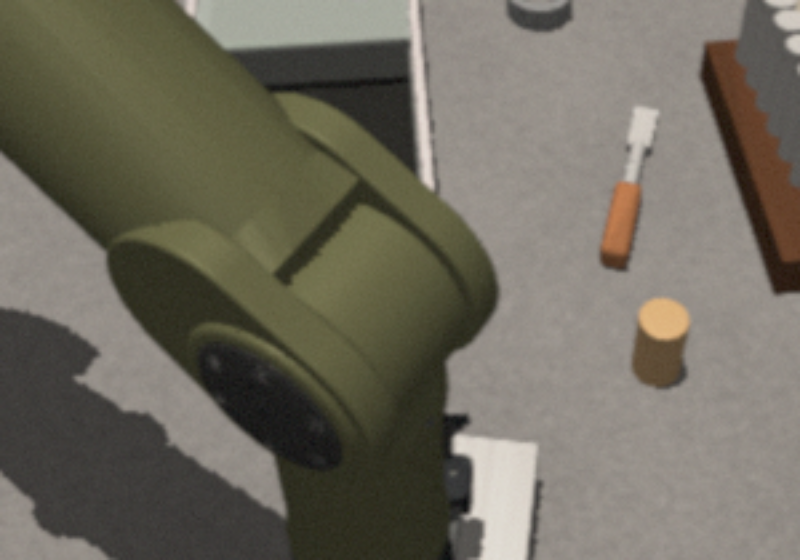

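The view is mostly blocked by the arm, with the block at (495, 490) in the crop and the slug and bevel tool undisturbed. Contact is felt, so I push a little more and stay well below 12 N.

```bash
python3 -m crank '0 0.5 0 0 0 0 255; 0 1 0 0 0 0 255; 0 1 0 0 0 0 255';  python3 -m crank '0 0.3 0 0 0 0 255; 0 0.6 0 0 0 0 255; 0 0.6 0 0 0 0 255'
```

```text
t: 27.7
tcp_pos: [0.5409, -0.3193, 0.0294]
tcp_rot: [[-0.971, 0.239, 0.0], [0.239, 0.971, -0.003], [-0.001, -0.003, -1.0]]
ft_force: [-0.2, -5.6, -2.3]
width: 0.0001
finger_force: 3.3
t: 28.0
tcp_pos: [0.5409, -0.3193, 0.0294]
tcp_rot: [[-0.971, 0.239, 0.0], [0.239, 0.971, -0.004], [-0.001, -0.004, -1.0]]
ft_force: [-1.2, -7.8, -3.2]
width: 0.0004
finger_force: 3.7
```

The push stalls at 7.8 N, so the jaw is against the block. I back off, go round behind, and give the beam its firm press.

```bash
python3 -m crank '0 -8 0 0 0 0 255; 0 -12 -20 0 0 0 255; 10 -12 -60 0 0 0 0; 45 10 -65 0 0 0 0; 45 50 -65 0 0 0 0'; python3 -m crank '0 20 0 0 0 0 0;0 45 0 0 0 0 0;0 45 0 0 0 0 0;0 45 0 0 0 0 0;0 45 0 0 0 0 0'; python3 - <<'E'
from h import *
c=cap('wrist'); P=cloud(c)
B=np.array([.6013,-.2456]); yb=-.24; Rb=Ro.from_euler('z',yb).as_matrix()[:2,:2]
for a in ctrl.silhouettes(c,'gauge')[:1]:
    q=P[a['pixels']&(c['z_map']>0)]; q=q[(q[:,2]>.01)&(q[:,2]<.035)]; q=(q[:,:2]-B)@Rb*1000
    print(len(q),'y',np.percentile(q[:,1],[1,99]))
    for y in range(-45,90,20):
        b=q[abs(q[:,1]-y)<5]
        if len(b)>8: print(y,np.percentile(b[:,0],[3,97]))
g=B+Rb@[-.085,.008]; goto([*g,.029],yb); print(ctrl.sense()['width'])
E
```

```text
t: 28.5
tcp_pos: [0.5061, -0.2596, 0.0959]
tcp_rot: [[-0.97, 0.245, -0.0], [0.245, 0.97, 0.0], [0.0, 0.0, -1.0]]
ft_force: [0.1, 0.4, -0.5]
width: 0.017
finger_force: 0.0
t: 29.0
tcp_pos: [0.5201, -0.2144, 0.0944]
tcp_rot: [[-0.971, 0.239, -0.0], [0.239, 0.971, -0.0], [0.0, -0.0, -1.0]]
ft_force: [-1.2, -0.5, 0.0]
width: 0.0565
finger_force: 0.0
3580 y [-67.411   91.3543]
-25 [-53.443  -39.0322]
-5 [-53.4186 -39.4125]
15 [-53.3349 -39.447 ]
35 [-53.3446 -39.6435]
75 [-53.3712 -50.3481]
mm [-1.3 -2.6 65.3] rot [-0.    -0.    -0.002] t 29.1 tcp [ 0.52   -0.2148  0.0943] F [-0.382  -0.7887 -0.2484]
0.06440727469864346
```

```bash
python3 -m crank '0 -3 10 0 0 0 0; 0 -3 35 0 0 0 0; 0 -3 55 0 0 0 0; 0 -3 65 0 0 0 0; 0 -3 65 0 0 0 0'; python3 -m crank '-5 0 0 0 0 0 0; -10 0 0 0 0 0 0; -15 0 0 0 0 0 0; -19 0 0 0 0 0 0; -19 0 0 0 0 0 0'; python3 -m crank '-1 0 0 0 0 0 0; -2 0 0 0 0 0 0; -2 0 0 0 0 0 0'
```

```text
t: 29.6
tcp_pos: [0.5181, -0.2165, 0.0273]
tcp_rot: [[-0.971, 0.238, -0.004], [0.238, 0.971, 0.001], [0.004, -0.0, -1.0]]
ft_force: [0.8, -0.5, -0.2]
width: 0.0866
finger_force: 0.0
t: 30.1
tcp_pos: [0.5393, -0.2211, 0.0298]
tcp_rot: [[-0.971, 0.237, 0.001], [0.237, 0.971, -0.0], [-0.001, -0.0, -1.0]]
ft_force: [0.1, 0.5, 1.0]
width: 0.0868
finger_force: 0.0
t: 30.4
tcp_pos: [0.5401, -0.2214, 0.0293]
tcp_rot: [[-0.971, 0.238, 0.0], [0.238, 0.971, 0.0], [0.0, 0.0, -1.0]]
ft_force: [0.2, 0.2, -0.0]
width: 0.0869
finger_force: 0.0
```

```bash
python3 -m crank '-0.5 0 0 0 0 0 0; -1 0 0 0 0 0 0; -1 0 0 0 0 0 0'; python3 -m crank '-0.5 0 0 0 0 0 0; -1 0 0 0 0 0 0; -1 0 0 0 0 0 0'; python3 -m crank '-0.5 0 0 0 0 0 0; -1 0 0 0 0 0 0; -1 0 0 0 0 0 0'
```

```text
t: 30.7
tcp_pos: [0.5411, -0.2216, 0.0293]
tcp_rot: [[-0.971, 0.237, 0.0], [0.237, 0.971, 0.0], [-0.0, 0.0, -1.0]]
ft_force: [0.1, 0.1, 0.7]
width: 0.0871
finger_force: 0.0
t: 31.0
tcp_pos: [0.5418, -0.2218, 0.0292]
tcp_rot: [[-0.971, 0.238, -0.001], [0.238, 0.971, 0.0], [0.001, 0.0, -1.0]]
ft_force: [-1.2, 0.1, 1.5]
width: 0.0869
finger_force: 0.5
t: 31.3
tcp_pos: [0.542, -0.2219, 0.0291]
tcp_rot: [[-0.971, 0.238, -0.002], [0.238, 0.971, 0.001], [0.002, 0.0, -1.0]]
ft_force: [-5.6, 1.8, 3.7]
width: 0.0869
finger_force: 2.7
```

```bash
python3 -m crank '-0.4 0 0 0 0 0 0; -0.8 0 0 0 0 0 0; -0.8 0 0 0 0 0 0; -0.8 0 0 0 0 0 0'; python3 -m crank '-0.4 0 0 0 0 0 0; -0.4 0 0 0 0 0 0; -0.4 0 0 0 0 0 0'
```

```text
t: 31.7
tcp_pos: [0.5421, -0.2219, 0.029]
tcp_rot: [[-0.971, 0.238, -0.004], [0.238, 0.971, 0.002], [0.004, 0.001, -1.0]]
ft_force: [-6.7, 2.5, 6.2]
width: 0.0867
finger_force: 3.5
t: 32.0
tcp_pos: [0.5421, -0.2219, 0.029]
tcp_rot: [[-0.971, 0.238, -0.004], [0.238, 0.971, 0.002], [0.005, 0.001, -1.0]]
ft_force: [-7.7, 2.9, 7.3]
width: 0.0869
finger_force: 4.0
```

```bash
python3 -m crank '-0.4 0 0 0 0 0 0; -0.5 0 0 0 0 0 0; -0.5 0 0 0 0 0 0'; python3 -m crank '5 0 0 0 0 0 0; 20 0 0 0 0 0 0; 30 0 -20 0 0 0 0; 30 0 -60 0 0 0 0; 30 0 -100 0 0 0 0'; python3 -m crank '0 0 -10 0 0 0 0; 0 0 -10 0 0 0 0'; python3 - <<'E'
from h import *
c=cap('wrist'); P=cloud(c); z=P[...,2]; cv2.imwrite('pics/w7.png',c['img'])
for a in ctrl.silhouettes(c,'block')[:1]:
    m=a['pixels']&(z>.04)&(z<.05); print('block',cv2.minAreaRect((P[m][:,:2]*1000).astype(np.float32)))
B=np.array([.6013,-.2456]); yb=-.24; Rb=Ro.from_euler('z',yb).as_matrix()[:2,:2]
for a in ctrl.silhouettes(c,'gauge')[:1]:
    q=P[a['pixels']&(c['z_map']>0)]; q=q[(q[:,2]>.01)&(q[:,2]<.035)]; q=(q[:,:2]-B)@Rb*1000
    print(len(q),'y',np.percentile(q[:,1],[1,99]))
    for y in range(-45,90,20):
        b=q[abs(q[:,1]-y)<5]
        if len(b)>8: print(y,np.percentile(b[:,0],[3,97]))
E
```

```text
t: 32.3
tcp_pos: [0.5421, -0.222, 0.0289]
tcp_rot: [[-0.971, 0.238, -0.005], [0.238, 0.971, 0.002], [0.006, 0.001, -1.0]]
ft_force: [-9.6, 2.6, 7.7]
width: 0.087
finger_force: 4.6
t: 32.8
tcp_pos: [0.5155, -0.2153, 0.13]
tcp_rot: [[-0.971, 0.237, 0.001], [0.237, 0.971, -0.0], [-0.001, -0.0, -1.0]]
ft_force: [1.3, -0.1, 0.5]
width: 0.0869
finger_force: 0.0
t: 33.0
tcp_pos: [0.5176, -0.2159, 0.1415]
tcp_rot: [[-0.971, 0.237, 0.006], [0.237, 0.971, -0.001], [-0.006, 0.0, -1.0]]
ft_force: [0.5, -0.5, -0.9]
width: 0.0871
finger_force: 0.0
block ((600.8587036132812, -244.90675354003906), (129.59500122070312, 61.524295806884766), 76.32953643798828)
5109 y [-59.556  79.663]
-45 [-53.8835 -32.446 ]
-25 [-53.4516 -33.065 ]
-5 [-53.4116 -32.0433]
15 [-53.4305 -31.9171]
35 [-53.2797 -31.7525]
55 [-53.1879 -31.9157]
75 [-53.2594 -31.9493]
```

View pics/w7.png

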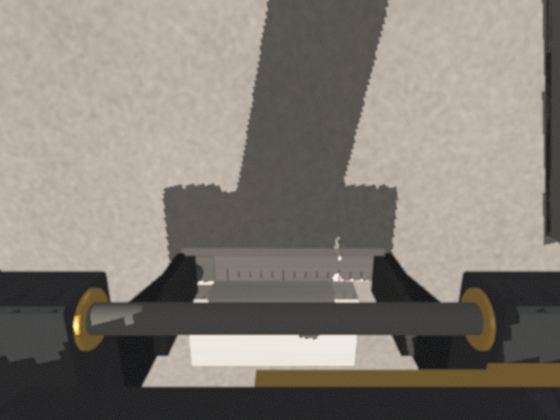

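The beam is against the block's front face (beam (190–385, 265), block (275, 330)). I move further out for one look at the jaw corner.

```bash
python3 -m crank '-30 -20 -30 0 0 0 0; -70 -40 -60 0 0 0 0; -110 -60 -70 0 0 0 0; -120 -60 -70 0 0 0 0; -120 -60 -70 0 0 0 0'; python3 - <<'E'
from h import *
c=cap('wrist'); P=cloud(c); z=P[...,2]; cv2.imwrite('pics/w8.png',cv2.resize(c['img'][120:330,100:400],(800,560),interpolation=cv2.INTER_CUBIC))
B=np.array([.6013,-.2456])
for a in ctrl.silhouettes(c,'block')[:1]:
    m=a['pixels']&(z>.04)&(z<.05); r=cv2.minAreaRect((P[m][:,:2]*1000).astype(np.float32)); print('block',m.sum(),r)
c=cap('top')
for k in ['block','gauge','slug','insert_a','bevel_tool','tape_roll','jaw_face','edge_a']:
    print(k,[np.array(a['point']) for a in ctrl.tip_of(c,k)[:1]])
E
```

```text
t: 33.65
tcp_pos: [0.6181, -0.3023, 0.2061]
tcp_rot: [[-0.971, 0.238, -0.004], [0.238, 0.971, 0.001], [0.004, -0.0, -1.0]]
ft_force: [0.3, 0.8, -0.0]
width: 0.087
finger_force: 0.0
block 10692 ((600.8850708007812, -244.82498168945312), (129.8882598876953, 59.08302688598633), 76.21808624267578)
block [array([ 0.6029, -0.2461, -0.0003])]
gauge [array([ 0.5624, -0.2273, -0.0006])]
slug [array([ 0.7428, -0.1087, -0.0042])]
insert_a [array([0.7636, 0.0602, 0.0004])]
bevel_tool [array([0.7624, 0.0601, 0.0014])]
tape_roll [array([ 0.7166,  0.2836, -0.0028])]
jaw_face [array([ 0.7413, -0.1104, -0.0026])]
edge_a [array([ 0.5803, -0.1836,  0.0078])]
```

View pics/w8.png

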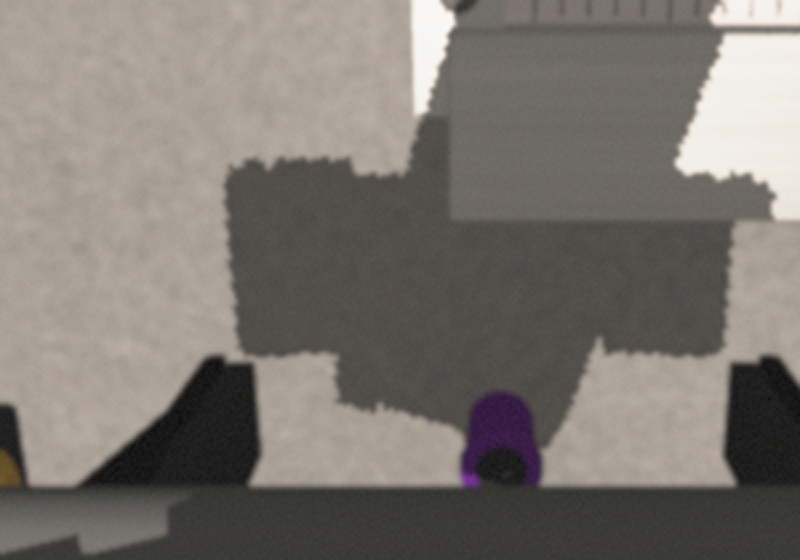

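The jaw (430, 60) sits against the block's end with no visible gap, the beam is flush along the line at y=30, and the insert at (500, 440) still stands. The block reads within 1 mm of where it started, so I hand in.

```bash
python3 -m crank '0 0 0 0 0 0 0; 0 0 0 0 0 0 0'; python3 -c "
from workcell import ctrl
print(ctrl.hand_in())"
```

```text
t: 34.4
tcp_pos: [0.6179, -0.3022, 0.2094]
tcp_rot: [[-0.971, 0.237, 0.0], [0.237, 0.971, 0.0], [-0.0, 0.0, -1.0]]
ft_force: [-0.8, -0.1, 0.3]
width: 0.0873
finger_force: 0.0
the job is handed in; nothing more can be done
None
```

I handed the job in at 34.4 s (the verdict wasn't shown): the right-hand cover is fully open, and the gauge lies flat with its beam pressed flush to the block at about 10 N and its jaw up against the right-hand end; the block reads within about 1 mm of its start, and I saw no other loose thing moved, though I didn't re-check the insert in the case.

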